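# Latch the spring clamp open and load the block

## Robot

A 6-joint arm with a two-finger parallel gripper is mounted at the origin on a cart in front of the work surface, level with it; the furniture and walls round the work are solid. World frame = base frame: x ahead of the robot, y to its left, z up, the work surface at z = 0. Lengths are in m, angles in rad, forces in N, time in s.
With the tool pointing down it reaches from about 0.325 to 0.85 m from the base axis. Payload 15.5 kg.
Tool frame: the origin (TCP) lies on the centre line of the jaws, within the pads' length; the fingertips stand env.tip_reach ahead of it and the grasp point (between the pads) lies 11 mm behind it (env.tip_reach is the distance from the TCP to the fingertips, in m); z points along the fingers, y is the line along which they close (so a half turn about z gives the same grasp; the last joint's range is limited). The gripper opens to 91 mm and grips with 3 to 60 N. Pads are 32 mm wide; open, the fingers measure 118 mm over their backs; the gripper's body (76 mm by 178 mm) begins 60 mm behind the grasp point.
Start: joints at [-1.325, 0.494, 1.345, -0, 1.302, -0.096], TCP at [0.209, -0.589, 0.222] pointing down, gripper open.
Joint ranges: [-2.91, 2.91], [-0.82, 2.16], [0.22, 2.67], [-1.22, 4.37], [0.12, 2.79], [-3.08, 3.08]. Speed limits (rad/s): [1.89, 1.89, 2.57, 3.01, 3.01, 3.01].

## Interface

Orientations are given as a 3x3 rotation matrix whose columns are the frame's x, y, z axes.
In Python, from plant import env, eyes, nets gives the robot as it stands. The module is installed in compiled form; this text tells all that it offers.
- The arm moves only by the tool apply_moves, never from a script. Its argument "plan" is text: rows parted by semicolons, each of 7 numbers parted by spaces: the shift along the world's x, y, z in units of 20 mm (1.0 is 20 mm), then the turn, a rotation vector about the world's x, y, z in units of 0.12 rad (1.0 is 0.12 rad), then the finger opening in mm, from 0 to 91.2. In form: tx ty tz wx wy wz fingers; .... A call has 1 to 10 rows; each row shifts and turns the commanded pose from where the row before left it; what a row does not reach is not made up. A row lasts 1/10 s, in which the tool goes at most 50 mm and 8.59 degrees, less where a joint would pass 70% of its speed; a pose out of reach is approached as far as the arm can. A call with a number of a shift or a turn outside -1 to 1 is refused whole. A call with a gripper value outside its range is refused whole. The fingers move at their own pace and stop on an object; the grip force is fixed at half the most. Time passes only in rows, so rows that do not move let the fingers close. It gives the time, the measured TCP pose, the force, the opening and the grip force at its end, in the units of the state.
- env.read_state(): the state, without advancing time (a new reading comes with each control period).
- eyes.read_camera(name): name is "scene" or "top" or "wrist"; returns the picture (400x640x3 uint8, red, green, blue); there is no depth.
- eyes.camera_model(name): a dict with "K" (3x3 intrinsics, pixels), "R" (3x3) and "t" (3): a world point X has camera coordinates R X + t; the wrist camera has in their place "T_tool_cam" (4x4, takes a point from camera to tool coordinates, whose origin is the TCP and whose axes are the flange's). Camera axes: x right, y down, z forward; pixel columns grow to the right and rows downward; lengths in m; the calibration is good to about 2 mm. A picture is of the moment at which its call begins: read the wrist's pose just before it. camera_model takes no time and is no camera call.
- env.job_done(): hands the job in; it is judged then, once.
Trained networks look in the newest picture that a camera, given by its name, has taken for a name from the list of things; names that differ only in an ending like _2 or _b are one class to them, and where a whole thing is asked for, a point or a joint stands for the part that bears it (a point fixed in the world has none). Each returns a list of dicts, best first, with "conf" (0 to 1); they miss things now and then, are a little off and sometimes report something else, mostly with a low value. They report only what shows in the picture. A call takes as long as a camera call. They do not tell look-alikes from the thing itself.
- nets.look_for(thing, camera): "position" ([column, row] in pixels, amid what is visible of it).
- nets.cut_out(thing, camera): "region" (400x640 bool, what is visible of it) and "position" ([column, row] in pixels, amid what is visible of it).
- nets.tip_of(thing, camera): "position" ([column, row] in pixels: a listed point, or the origin of a listed thing).
The state is a dict: "time": time; "joints": joint angles; "qvel": joint speeds; "joint_torque": joint torques, N m; "eef_pos": TCP position; "tcp_rot": TCP orientation; "ft_force": force on the tool from outside, world axes, zero at the start; "ft_torque": the same for the moment, N m; "grip_width": finger opening in m; "grasp_force": force on a finger pad.
Only numpy, scipy, OpenCV 4.12 (cv2) and the standard library are available. Lean on these libraries where they do the work, as an engineer would, in place of code of your own. Each camera call takes 0.05 s, during which the arm holds its last target. There are 200 camera calls.

## Task

Get the spring clamp loaded for drilling. Push the yellow tab of the sprung jaw straight back past its red stop pin, then let it return so that it latches on the pin, half open; after that push the loose wooden block in the feed channel along into the open mouth until it is up against the end stop, and leave both so. Only push with the fingertips: do not lift the block, and leave the other things on the bench where they are.

Things in the scene. Friction and masses are not known exactly. Their poses are not given: they have to be found in the camera images.
- clamp: Spring clamp fixture, fixed on the bench: aluminium plate 10 mm thick, x -65 to 108 mm, y -45 to 155 mm in its own frame; place and yaw (to 0.35 rad) vary. Origin on the bench between the jaws. +x: the way the jaw is pushed open, away from the robot; the block is fed along -y. Steel fixed jaw: face at x = -40 mm, top 32 mm above the bench. Blue moving jaw behind it spans y -24 to 20 mm.
- end_stop (a point): Centre of the upright steel face that the block must come up against, at the far (-y) end of the mouth: at y = -26 mm in the clamp's frame; 26 mm wide, top 32 mm above the bench.
- channel (a point): Middle of the feed channel's floor at its open +y end, 10 mm above the bench (y = 150 mm in the clamp's frame). The channel runs from here along -y straight into the mouth, 38 mm wide between two rails (inner faces at x = -40 and -2 mm) whose tops are 22 mm above the bench: a fingertip 28 mm above the bench clears them and pushes the block.
- jaw (a joint): Moving jaw along the clamp's x, m: 0 shut (10 mm mouth), 0.030 latched half open (40 mm mouth), 0.045 rear limit (may be touched). A spring pushes it shut: 3 N at 0, 6 N at 0.030, 7.5 N at 0.045; getting past the pin takes up to 9 N. Going back, its ramp presses the pin down; beyond 0.032 the pin pops up in front of the catch, and when let go the jaw returns and rests on it at 0.030. Let go earlier, it shuts.
- push_face (a point): Centre of the front face (black pad, facing the robot) of the yellow upright push tab on the moving jaw, 66 mm above the bench, at x = -17 mm in the clamp's frame with the jaw shut. The tab is 44 mm wide along y, 8 mm thick, its top 82 mm above the bench; the jaws below are at most 36 mm high, so a fingertip 42 to 65 mm above the bench pushes the tab alone.
- pin (a joint): Red sprung stop pin, 8 mm thick, at the right hand (-y) side of the moving jaw: m pressed down, 0 = fully up, 0.011 = pressed into the plate. It works by itself and need not be touched.
- pin_top (a point): Top of the red stop pin, 20 mm above the bench when it is up.
- block: Loose wooden block, 30 x 45 x 30 mm, about 0.05 kg; origin at the centre of its underside, 45 mm side along its y. It lies in the feed channel with that side nearly along the channel, underside 10 mm above the bench, top at 40 mm. Against the end stop its origin is at y = -3.5 mm in the clamp's frame.
- spare_block: Loose wooden block 26 x 40 x 22 mm on the bench, not part of the job; origin at the centre of its underside.
- screwdriver: Loose amber-handled screwdriver, 200 mm, bystander; origin at the centre of its underside.
- pliers: Loose red pliers, 166 x 67 x 14 mm, bystander; origin at the centre of its underside.
- sanding: Loose sanding block 38 x 63 x 25 mm, bystander; origin at the centre of its underside.
- holder: Loose green battery holder 118 x 32 x 18 mm, bystander; origin at the centre of its underside.
Mind the look-alikes: they are no part of the job. What is shaped like the block but green or turquoise is not meant.

How it is judged:
On the way, in this order (a step that is already met when the one before it is completed fails the run):
1. the jaw is pushed back past its stop pin (value of joint jaw above 0.0315 m and y of block in the frame of clamp above 0.04 m), for 0.05 s.
2. the jaw is let go and rests latched on the raised pin, untouched, the block not yet in the mouth (value of joint jaw between 0.027 and 0.0312 m and value of joint pin below 0.003 m and contact force between each of the fingers, the arm and clamp below 0.2 N and y of block in the frame of clamp above 0.04 m), for 0.2 s.
At the end, for the whole second after the job is handed in: The jaw rests latched on the raised stop pin (joint within 3 mm of 0.030 m), and the block lies flat and at rest between the jaws, within 4.5 mm of touching the end stop (value of joint jaw between 0.027 and 0.033 m and value of joint pin below 0.003 m and y of block in the frame of clamp between -0.008 and 0.001 m and x of block in the frame of clamp between -0.028 and -0.012 m and z of block in the frame of clamp below 0.013 m and angle between block's own z axis and vertical below 0.1 rad and linear speed of block below 0.01 m/s).
It fails at once if the block is lifted more than 8 mm off the channel floor (z of block in the frame of clamp above 0.018 m).
It fails at once if a bystander is moved more than 20 mm (distance of any of spare_block, screwdriver, pliers, sanding, holder from where it was at the start of the episode above 0.02 m).
It also fails if it takes over 48 s, if anything falls off the work surface, if the arm or the gripper's body presses on something with over 40 N, if the wrist force passes 120 N, or if a joint passes its speed limit or range.

## Working session

There is one attempt and no reset: what is moved stays moved. The work goes in short steps, Python scripts to look and compute and a tool call to move; the robot and the scene stay as the last step left them, time stands still between calls to the robot, and variables do not carry over. Pictures are saved under pics/ and viewed, at most 10 in all, crops included, and the job is handed in when it is done.

Besides the shell and the picture viewer there is one more tool, called after "Emit:" as name(argument=value, ...) on one line, values as JSON. apply_moves: Moves the arm, as the interface text tells. Shifts and turns lie within -1 to 1; 1 stands for 20 mm of shift or 0.12 rad of turn. Its arguments: {"type":"object","properties":{"plan":{"type":"string"}},"required":["plan"]}

```bash
mkdir -p pics
cat > h.py <<'E'
import numpy as np, cv2
from plant import env, eyes, nets
def save(n,im): cv2.imwrite('pics/'+n,im[:,:,::-1])
def ray(cam,px):
    m=eyes.camera_model(cam);R=np.array(m['R']);t=np.array(m['t'])
    d=R.T@np.linalg.inv(m['K'])@np.array([px[0],px[1],1.]);return -R.T@t,d
def atz(cam,px,z):
    o,d=ray(cam,px);return o+d*(z-o[2])/d[2]
def proj(cam,X):
    m=eyes.camera_model(cam);c=np.array(m['R'])@X+np.array(m['t']);p=np.array(m['K'])@c;return p[:2]/p[2]
E
python3 - <<'E'
from h import *
s=env.read_state();print(s['eef_pos'],s['tcp_rot'],env.tip_reach,s['time'])
Z=dict(end_stop=.02,channel=.01,push_face=.066,pin_top=.02,block=.01,clamp=0)
for c in('top','scene'):
    im=eyes.read_camera(c);save(c+'0.png',im)
    for k,z in Z.items():
        for r in nets.tip_of(k,c)[:3]: print(c,k,np.round(r['position']),round(r['conf'],2),np.round(atz(c,r['position'],z),4))
E
```

```text
[ 0.20937774 -0.58849353  0.2213462 ] [[ 9.42145449e-01  3.35204168e-01 -3.44157571e-04]
 [ 3.35204338e-01 -9.42144741e-01  1.15679177e-03]
 [ 6.35151774e-05 -1.20522922e-03 -9.99999272e-01]] 0.008 0.0
top end_stop [389. 203.] 0.62 [ 0.5409 -0.0218  0.02  ]
top channel [325. 213.] 0.84 [0.517  0.1518 0.01  ]
top push_face [382. 198.] 0.71 [0.5505 0.0021 0.066 ]
top block [362. 251.] 0.77 [0.4118 0.0522 0.01  ]
top block [318. 250.] 0.72 [0.4168 0.174  0.01  ]
top block [276. 168.] 0.72 [0.6454 0.2869 0.01  ]
top clamp [376. 196.] 0.9 [0.5614 0.0082 0.    ]
scene end_stop [376. 200.] 0.72 [ 0.5258 -0.0092  0.02  ]
scene end_stop [331. 222.] 0.5 [0.5119 0.161  0.02  ]
scene end_stop [446. 208.] 0.19 [ 0.3734 -0.1089  0.02  ]
scene channel [332. 222.] 0.62 [0.5258 0.1465 0.01  ]
scene push_face [366. 184.] 0.89 [0.5454 0.0089 0.066 ]
scene pin_top [360. 203.] 0.3 [0.542  0.0322 0.02  ]
scene block [395. 229.] 0.86 [0.3995 0.0571 0.01  ]
scene block [305. 245.] 0.77 [0.4835 0.2631 0.01  ]
scene block [342. 218.] 0.64 [0.5242 0.1148 0.01  ]
scene clamp [361. 205.] 0.88 [0.5628 0.0073 0.    ]
```

```bash
cd pics; ls
```

```text
scene0.png
top0.png
```

Run:
```python
import cv2
t=cv2.imread('pics/top0.png');cv2.imwrite('pics/topc.png',cv2.resize(t[130:280,250:450],None,fx=4,fy=4,interpolation=2))
t=cv2.imread('pics/scene0.png');cv2.imwrite('pics/scenec.png',cv2.resize(t[130:280,270:470],None,fx=4,fy=4,interpolation=2))
```

```text
(no output)
```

View pics/topc.png

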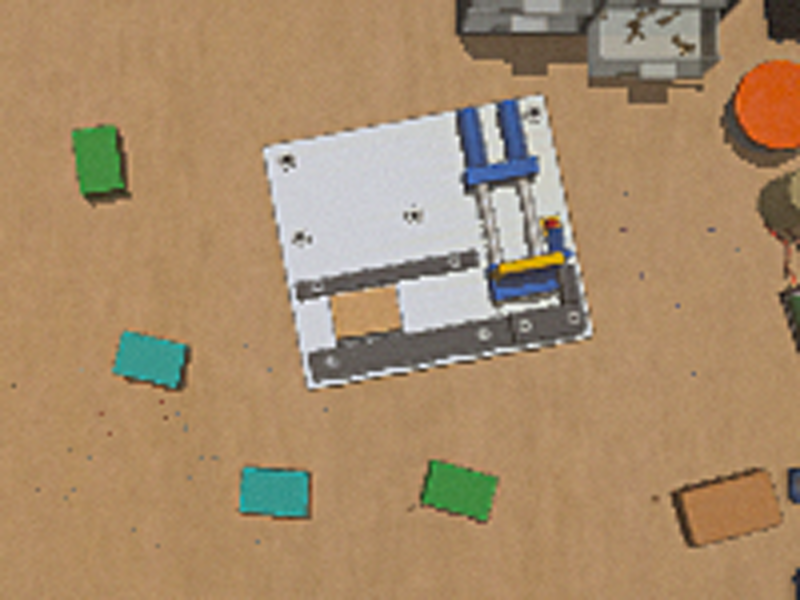

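View pics/scenec.png

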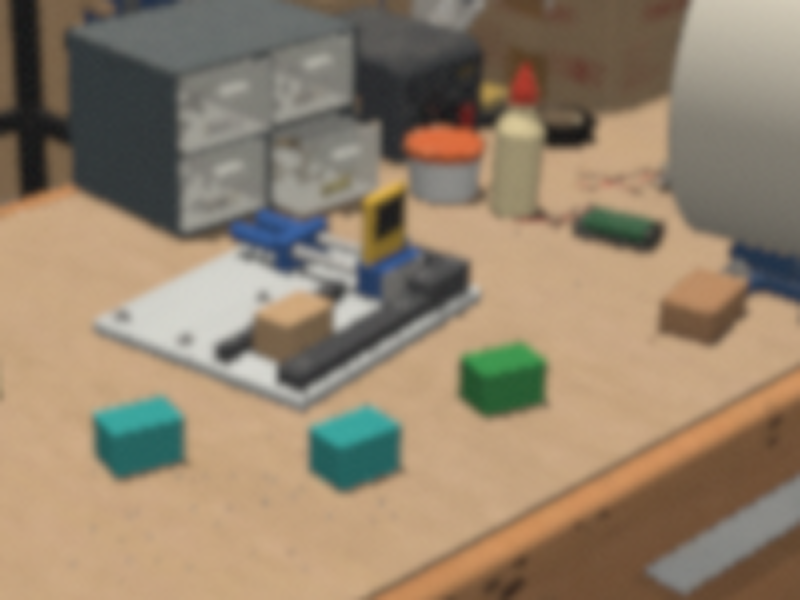

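View pics/scene0.png

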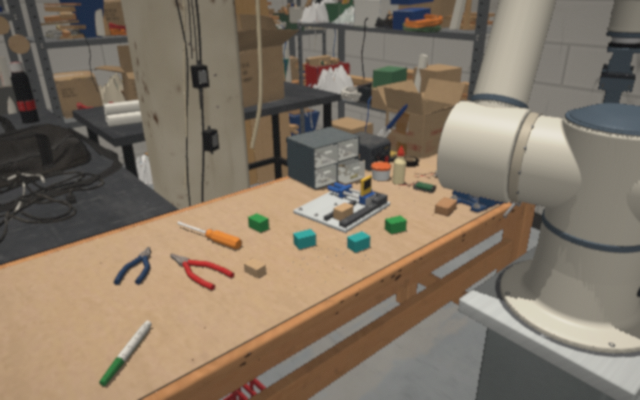

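The target is the wooden block in the channel, at top px (341,208). Look-alikes in the top picture are turquoise (287,220) and (319,253), green (275,170) and (365,252), and brown (431,257), which is the sanding block. There is also a small wooden spare block at scene px (255,269), out on the bench.

```bash
cat >> h.py <<'E'
def fit(L,W):
    L=np.array(L)[:,:2]/1000;W=np.array(W)[:,:2]
    lc,wc=L.mean(0),W.mean(0);A=L-lc;B=W-wc
    th=np.arctan2((A[:,0]*B[:,1]-A[:,1]*B[:,0]).sum(),(A*B).sum())
    R=np.array([[np.cos(th),-np.sin(th)],[np.sin(th),np.cos(th)]]);o=wc-R@lc
    return th,R,o,1000*(W-(L@R.T+o))
E
python3 - <<'E'
from h import *
L=[(108,155),(108,-45),(-65,-45),(-65,155)]
P=[(265,147),(543,96),(590,338),(310,388)]
W=[atz('top',(250+a/4-.4,130+b/4-.4),.01) for a,b in P]
th,R,o,e=fit(L,W);print(th,o,e)
b=atz('top',(250+366/4,130+312/4),.04)[:2];print('block clamp',R.T@(b-o))
for n,p in dict(bottle=(775,105),glue=(790,200),cabfront=(650,75)).items(): print(n,atz('top',(250+p[0]/4,130+p[1]/4),.05))
print(eyes.camera_model('wrist'))
E
```

```text
0.16136292713449285 [0.5670542  0.00700475] [[-0.74994522 -1.69975778]
 [-1.11041996  1.45741578]
 [ 0.39664504  2.60612302]
 [ 1.46372014 -2.36378102]]
block clamp [-0.02265482  0.1054963 ]
bottle [ 0.6601602  -0.16676029  0.05      ]
glue [ 0.59618622 -0.17362859  0.05      ]
cabfront [ 0.68238532 -0.08506151  0.05      ]
{'K': array([[337.57538617,   0.        , 318.12535217],
       [  0.        , 337.57538617, 195.75311745],
       [  0.        ,   0.        ,   1.        ]]), 'T_tool_cam': array([[-3.62780647e-04, -9.69801527e-01, -2.43895195e-01,
         6.87754824e-02],
       [ 9.99999925e-01, -3.17928690e-04, -2.23263484e-04,
        -1.17378286e-03],
       [ 1.38979988e-04, -2.43895258e-01,  9.69801569e-01,
        -1.63451870e-01],
       [ 0.00000000e+00,  0.00000000e+00,  0.00000000e+00,
         1.00000000e+00]])}
```

Emit:
apply_moves(plan=".3 1 0 0 0 -.15 0;.3 1 0 0 0 -.15 0;.3 1 0 0 0 -.15 0;.3 1 0 0 0 -.15 0;.3 1 0 0 0 -.15 0;.3 1 0 0 0 -.15 0;.3 1 0 0 0 -.15 0;.3 1 0 0 0 -.15 0;.3 1 0 0 0 -.15 0;.3 1 0 0 0 -.15 0")

```text
time: 1.7
eef_pos: [0.2697, -0.3881, 0.222]
tcp_rot: [[0.987, 0.16, 0.0], [0.16, -0.987, -0.0], [0.0, 0.0, -1.0]]
ft_force: [0.8, 1.0, 0.2]
grip_width: 0.0141
grasp_force: 0.0
```

Emit:
apply_moves(plan=".5 1 0 0 0 0 0;.5 1 0 0 0 0 0;.5 1 0 0 0 0 0;.5 1 0 0 0 0 0;.5 1 0 0 0 0 0;.5 1 0 0 0 0 0;.5 1 0 0 0 0 0;.5 1 0 0 0 0 0;.5 1 0 0 0 0 0;.5 1 0 0 0 0 0")

```text
time: 2.7
eef_pos: [0.3699, -0.1881, 0.2221]
tcp_rot: [[0.987, 0.161, 0.0], [0.161, -0.987, -0.0], [0.0, 0.0, -1.0]]
ft_force: [-0.2, -1.0, -0.1]
grip_width: 0.0007
grasp_force: 0.0
```

Emit:
apply_moves(plan=".5 1 0 0 0 0 0;.5 1 0 0 0 0 0;.5 1 0 0 0 0 0;.5 1 0 0 0 0 0;.5 1 0 0 0 0 0;.5 1 0 0 0 0 0;.5 1 0 0 0 0 0;.5 1 0 0 0 0 0;.5 1 0 0 0 0 0;.5 1 0 0 0 0 0")

```text
time: 3.7
eef_pos: [0.4699, 0.0121, 0.2221]
tcp_rot: [[0.987, 0.161, 0.0], [0.161, -0.987, -0.0], [0.0, 0.0, -1.0]]
ft_force: [-0.2, -1.2, -0.3]
grip_width: 0.0006
grasp_force: 0.0
```

```bash
cat >> h.py <<'E'
def wray(px,s):
    m=eyes.camera_model('wrist');T=np.eye(4);T[:3,:3]=s['tcp_rot'];T[:3,3]=s['eef_pos'];T=T@m['T_tool_cam']
    return T[:3,3],T[:3,:3]@np.linalg.inv(m['K'])@np.array([px[0],px[1],1.])
def watz(px,z,s):
    o,d=wray(px,s);return o+d*(z-o[2])/d[2]
def wproj(X,s):
    m=eyes.camera_model('wrist');T=np.eye(4);T[:3,:3]=s['tcp_rot'];T[:3,3]=s['eef_pos'];T=T@m['T_tool_cam']
    c=T[:3,:3].T@(np.array(X)-T[:3,3]);p=m['K']@c;return p[:2]/p[2]
E
python3 - <<'E'
from h import *
s=env.read_state();print(s['eef_pos'],s['tcp_rot'],s['ft_force'],s['time'],s['grip_width'])
im=eyes.read_camera('wrist');save('w1.png',im)
for k,z in dict(end_stop=.02,channel=.01,push_face=.066,pin_top=.02,block=.01).items():
    for r in nets.tip_of(k,'wrist')[:2]: print(k,np.round(r['position']),round(r['conf'],2),np.round(watz(r['position'],z,s),4))
E
```

```text
[0.46989492 0.01206984 0.22205823] [[ 9.86922354e-01  1.61195947e-01  3.66226641e-04]
 [ 1.61195971e-01 -9.86922417e-01 -3.58864233e-05]
 [ 3.55652536e-04  9.44513723e-05 -9.99999932e-01]] [-0.23388889 -1.20298628 -0.3441727 ] 3.7 0.0005849807701686213
end_stop [362. 113.] 0.65 [ 0.543 -0.021  0.02 ]
channel [198. 108.] 0.75 [0.5192 0.1529 0.01  ]
push_face [342.  99.] 0.83 [0.551  0.0046 0.066 ]
pin_top [369.  67.] 0.38 [ 0.5882 -0.0202  0.02  ]
block [239. 106.] 0.92 [0.5288 0.1093 0.01  ]
block [280. 213.] 0.78 [0.4165 0.0501 0.01  ]
```

View pics/w1.png

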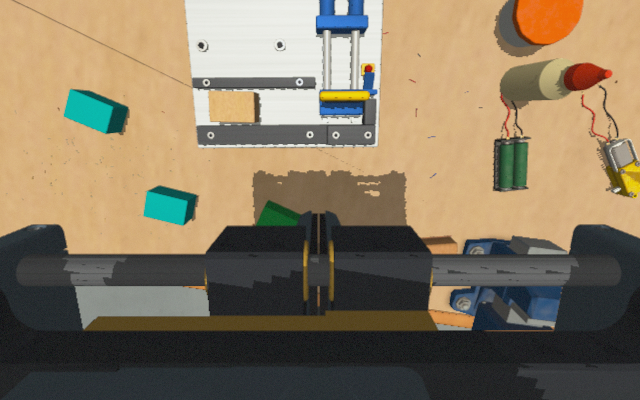

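Run:
```python
from h import *
s=env.read_state()
im=cv2.imread('pics/w1.png');cv2.imwrite('pics/w1c.png',cv2.resize(im[0:160,180:400],None,fx=3.6,fy=3.6,interpolation=cv2.INTER_CUBIC))
L=[(-65,155),(-65,-45)];W=[watz(p,.01,s) for p in [(199,147.5),(379,146)]]
th,R,o,e=fit(L,W);print(th,o,e)
for n,p in dict(a=(-40,150,22),stopR=(-40,-26,32),tabL=(-17,22,82),tabR=(-17,-22,82),railin=(-2,150,22)).items():
    X=np.r_[o+R@(np.array(p[:2])/1000),p[2]/1000];print(n,(wproj(X,s)-[180,0])*3.6)
```

```text
0.16947208389929017 [0.56676037 0.00543522] [[ 0.07096343 -0.41471582]
 [-0.07096343  0.41471582]]
a [ 61.93176463 449.43157656]
stopR [667.7281352 445.6107013]
tabL [498.54870524 357.21720481]
tabR [681.84525303 355.63343622]
railin [ 49.17501675 313.40259491]
```

View pics/w1c.png

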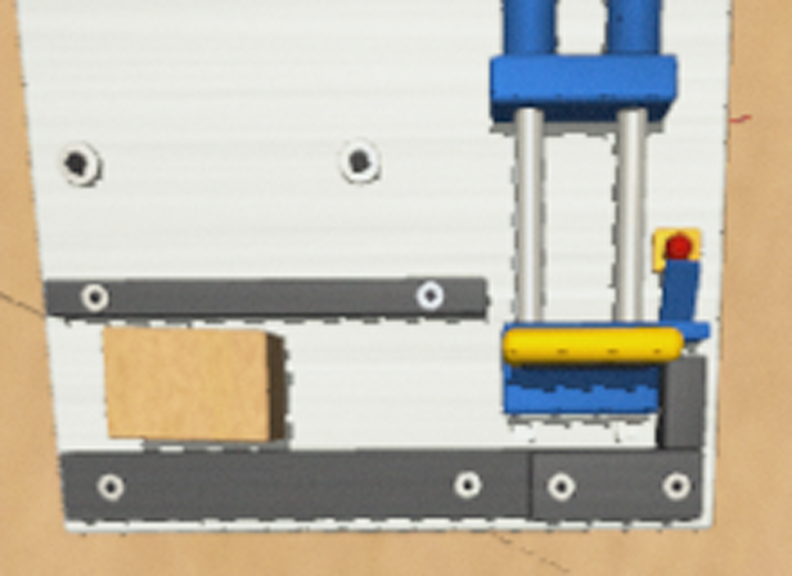

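Emit:
apply_moves(plan=".15 -.1 -.9 0 0 .07 0;.15 -.1 -.9 0 0 0 0;.15 -.1 -.9 0 0 0 0;.15 -.1 -.9 0 0 0 0;.15 -.1 -.9 0 0 0 0;.15 -.1 -.9 0 0 0 0;.15 -.1 -.9 0 0 0 0;.15 -.1 -.9 0 0 0 0;.18 -.13 -.9 0 0 0 0;0 0 0 0 0 0 0")

```text
time: 5.0
eef_pos: [0.4962, -0.0083, 0.0584]
tcp_rot: [[0.986, 0.168, -0.003], [0.168, -0.986, 0.0], [-0.003, -0.001, -1.0]]
ft_force: [0.6, -0.0, 0.9]
grip_width: 0.0007
grasp_force: 0.0
```

Emit:
apply_moves(plan=".49 .085 0 0 0 0 0;.49 .085 0 0 0 0 0;.49 .085 0 0 0 0 0;.25 .04 0 0 0 0 0;.25 .04 0 0 0 0 0;.25 .04 0 0 0 0 0;0 0 0 0 0 0 0;0 0 0 0 0 0 0")

```text
time: 5.8
eef_pos: [0.541, 0.0001, 0.0598]
tcp_rot: [[0.986, 0.169, -0.001], [0.169, -0.986, 0.0], [-0.001, -0.0, -1.0]]
ft_force: [-5.9, 0.5, 3.8]
grip_width: 0.0002
grasp_force: 2.6
```

Emit:
apply_moves(plan=".25 .04 0 0 0 0 0;.25 .04 0 0 0 0 0;.25 .04 0 0 0 0 0;.25 .045 0 0 0 0 0;.25 .045 0 0 0 0 0;.25 .045 0 0 0 0 0;0 0 0 0 0 0 0;0 0 0 0 0 0 0")

```text
time: 6.6
eef_pos: [0.5707, 0.0051, 0.0597]
tcp_rot: [[0.986, 0.169, -0.002], [0.169, -0.986, 0.0], [-0.002, -0.0, -1.0]]
ft_force: [-6.1, -1.1, 3.2]
grip_width: 0.0005
grasp_force: 3.2
```

Run:
```python
from h import *
s=env.read_state();print(s['eef_pos'],s['ft_force'])
im=eyes.read_camera('wrist')
t=eyes.read_camera('top')
save('w2.png',np.vstack([im[:240,150:550],np.zeros((10,400,3),np.uint8),cv2.resize(t[150:230,310:410],(400,320))]))
```

```text
[0.57065056 0.00514391 0.05970893] [-6.06180827 -1.08704281  3.22514232]
```

View pics/w2.png

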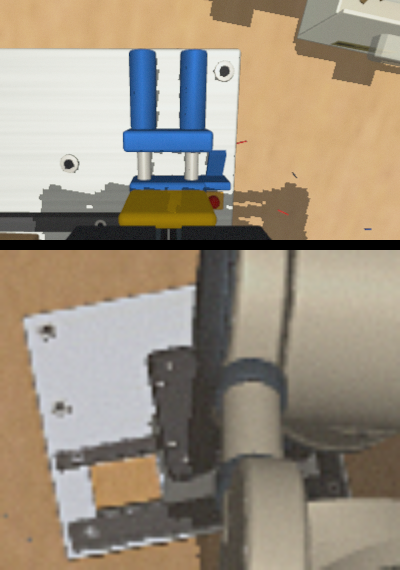

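The wrist view shows the red pin at (213,202), now in front of the catch, with the jaw at about 37 mm. I'll push 3 mm more for margin, then retreat.

Emit:
apply_moves(plan=".15 .025 0 0 0 0 0;0 0 0 0 0 0 0;-.2 -.035 0 0 0 0 0;-.25 -.04 0 0 0 0 0;-.25 -.04 0 0 0 0 0;-.5 -.085 0 0 0 0 0;-.5 -.085 0 0 0 0 0;-.5 -.085 0 0 0 0 0;-.5 -.085 0 0 0 0 0;0 0 0 0 0 0 0")

```text
time: 7.7
eef_pos: [0.5188, -0.0036, 0.0599]
tcp_rot: [[0.986, 0.169, -0.001], [0.169, -0.986, 0.0], [-0.001, -0.0, -1.0]]
ft_force: [-0.6, 0.4, -0.4]
grip_width: 0.0004
grasp_force: 0.0
```

Emit:
apply_moves(plan="-.2 .2 1 0 0 0 0;-.2 .2 1 0 0 0 0;-.2 .2 1 0 0 0 0;-.2 .2 1 0 0 0 0;-.2 .2 1 0 0 0 0;-.2 .2 1 0 0 0 0;0 0 0 0 0 0 0;0 0 0 0 0 0 0")

```text
time: 8.5
eef_pos: [0.4968, 0.0206, 0.18]
tcp_rot: [[0.986, 0.17, 0.001], [0.17, -0.986, -0.0], [0.001, 0.0, -1.0]]
ft_force: [-0.1, -0.2, -0.2]
grip_width: 0.0004
grasp_force: 0.0
```

Run:
```python
from h import *
s=env.read_state();print(s['eef_pos'],s['ft_force'],s['time'])
th=.1695;R=np.array([[np.cos(th),-np.sin(th)],[np.sin(th),np.cos(th)]]);o=np.array([.5668,.0054])
im=eyes.read_camera('wrist')
for k,z in dict(push_face=.066,pin_top=.02,block=.01).items():
    for r in nets.tip_of(k,'wrist')[:2]: print(k,round(r['conf'],2),r['position'],1000*R.T@(watz(r['position'],z,s)[:2]-o))
im=im.copy()
for p in [(13,22,82),(13,-22,82),(-40,150,22),(-2,150,22),(-40,-26,32)]:
    q=wproj(np.r_[o+R@(np.array(p[:2])/1000),p[2]/1000],s);cv2.circle(im,tuple(int(round(v)) for v in q),2,(255,0,255),-1)
save('w3.png',cv2.resize(im[0:200,150:400],None,fx=3,fy=3,interpolation=cv2.INTER_CUBIC))
```

```text
[0.49682835 0.02056475 0.18002161] [-0.08839756 -0.22191774 -0.17707893] 8.5
push_face 0.9 [354.3, 92.0] [16.6783246 -0.4213538]
pin_top 0.4 [233.0, 133.0] [-17.99332307 108.39775296]
pin_top 0.39 [378.3, 96.3] [ 15.33679477 -27.32165792]
block 0.85 [86.9, 136.9] [-22.43006791 253.69975413]
block 0.63 [234.3, 135.6] [-21.10753661 109.76569968]
```

View pics/w3.png

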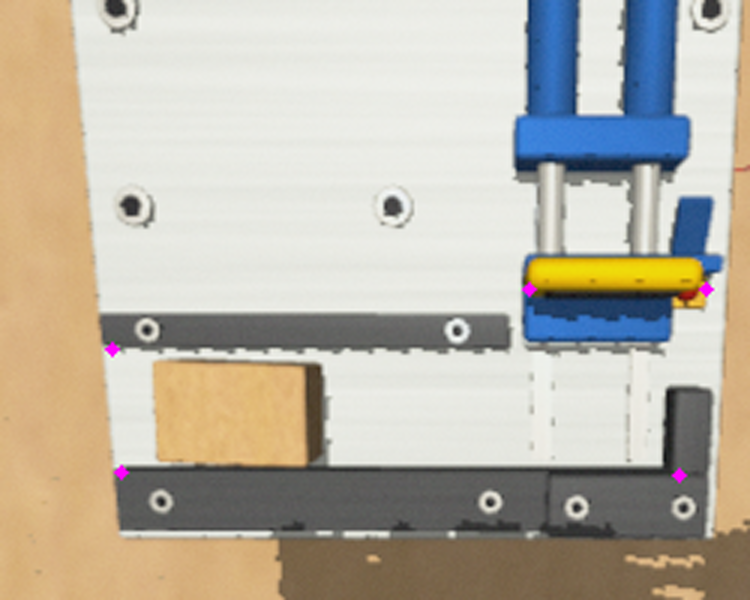

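The jaw is latched: the tab's front edge is at the predicted 30 mm marks (530,289) to (706,289), and the pin is up at (688,296). The block is at y≈108 mm. Next I'll go behind it.

Emit:
apply_moves(plan=".13 .9 0 0 0 0 0;.13 .9 0 0 0 0 0;.13 .9 0 0 0 0 0;.13 .9 0 0 0 0 0;.13 .9 0 0 0 0 0;.13 .9 0 0 0 0 0;.13 .9 0 0 0 0 0;.15 .9 0 0 0 0 0;0 0 -.5 0 0 0 0;0 0 -.9 0 0 0 0")

```text
time: 9.7
eef_pos: [0.5181, 0.1646, 0.1514]
tcp_rot: [[0.985, 0.17, 0.001], [0.17, -0.985, 0.0], [0.001, 0.0, -1.0]]
ft_force: [0.2, -0.2, -0.4]
grip_width: 0.0003
grasp_force: 0.0
```

Emit:
apply_moves(plan="0 0 -.9 0 0 0 0;0 0 -.9 0 0 0 0;0 0 -.9 0 0 0 0;0 0 -.9 0 0 0 0;0 0 -.9 0 0 0 0;0 0 -.6 0 0 0 0;0 0 -.6 0 0 0 0;0 0 0 0 0 0 0;0 0 0 0 0 0 0")

```text
time: 10.6
eef_pos: [0.5177, 0.1644, 0.0379]
tcp_rot: [[0.986, 0.169, -0.0], [0.169, -0.986, -0.0], [-0.0, 0.0, -1.0]]
ft_force: [-0.1, 1.2, 0.5]
grip_width: 0.0003
grasp_force: 0.0
```

Emit:
apply_moves(plan=".084 -.49 0 0 0 0 0;.084 -.49 0 0 0 0 0;.084 -.49 0 0 0 0 0;.084 -.49 0 0 0 0 0;.084 -.49 0 0 0 0 0;.084 -.49 0 0 0 0 0;.084 -.49 0 0 0 0 0;.084 -.49 0 0 0 0 0;.084 -.49 0 0 0 0 0;.084 -.49 0 0 0 0 0")

```text
time: 11.6
eef_pos: [0.5346, 0.0658, 0.0379]
tcp_rot: [[0.986, 0.169, -0.0], [0.169, -0.986, 0.0], [-0.0, -0.0, -1.0]]
ft_force: [0.4, 1.1, 1.4]
grip_width: 0.0004
grasp_force: 0.6
```

Emit:
apply_moves(plan=".07 -.4 0 0 0 0 0;.05 -.3 0 0 0 0 0;.05 -.3 0 0 0 0 0;.034 -.2 0 0 0 0 0;.017 -.1 0 0 0 0 0;0 0 0 0 0 0 0")

```text
time: 12.2
eef_pos: [0.539, 0.0404, 0.0379]
tcp_rot: [[0.986, 0.169, 0.0], [0.169, -0.986, -0.0], [-0.0, 0.0, -1.0]]
ft_force: [-0.2, 0.6, -0.2]
grip_width: 0.0004
grasp_force: 0.0
```

Emit:
apply_moves(plan=".017 -.1 0 0 0 0 0;.017 -.1 0 0 0 0 0;.017 -.1 0 0 0 0 0;0 0 0 0 0 0 0;0 0 0 0 0 0 0")

```text
time: 12.7
eef_pos: [0.5399, 0.0345, 0.0379]
tcp_rot: [[0.986, 0.169, -0.0], [0.169, -0.986, -0.0], [-0.0, 0.0, -1.0]]
ft_force: [-0.1, 0.0, -0.8]
grip_width: 0.0007
grasp_force: 0.0
```

Run:
```python
from h import *
s=env.read_state();print(s['eef_pos'],s['ft_force'],s['time'])
im=eyes.read_camera('wrist');save('w4.png',im[:300,150:550])
```

```text
[0.53993753 0.03452144 0.03789594] [-0.07026627  0.03769752 -0.82316115] 12.7
```

View pics/w4.png

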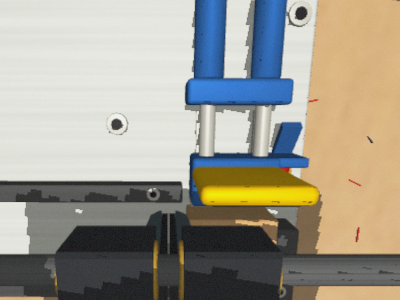

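Emit:
apply_moves(plan=".017 -.1 0 0 0 0 0;.017 -.1 0 0 0 0 0;0 0 0 0 0 0 0;0 0 0 0 0 0 0")

```text
time: 13.15
eef_pos: [0.5405, 0.0316, 0.0381]
tcp_rot: [[0.986, 0.169, -0.0], [0.169, -0.986, 0.002], [0.0, -0.002, -1.0]]
ft_force: [0.3, 14.0, 3.9]
grip_width: 0.0005
grasp_force: 7.1
```

Emit:
apply_moves(plan=".017 -.1 0 0 0 0 0;.017 -.1 0 0 0 0 0;0 0 0 0 0 0 0;0 0 0 0 0 0 0")

```text
time: 13.55
eef_pos: [0.5405, 0.031, 0.0383]
tcp_rot: [[0.986, 0.168, -0.001], [0.168, -0.986, 0.006], [0.0, -0.006, -1.0]]
ft_force: [-3.8, 54.2, 14.0]
grip_width: 0.0005
grasp_force: 27.1
```

Emit:
apply_moves(plan="-.034 .2 0 0 0 0 0;-.034 .2 0 0 0 0 0;-.084 .49 0 0 0 0 0;-.084 .49 0 0 0 0 0;-.17 .98 0 0 0 0 0;-.17 .98 .5 0 0 0 0;0 0 1 0 0 0 0;0 0 1 0 0 0 0;0 0 1 0 0 0 0;0 0 1 0 0 0 0")

```text
time: 14.55
eef_pos: [0.5295, 0.0939, 0.1287]
tcp_rot: [[0.986, 0.17, -0.0], [0.17, -0.986, -0.0], [-0.0, 0.0, -1.0]]
ft_force: [0.3, -0.2, 0.5]
grip_width: 0.0007
grasp_force: 0.0
```

Emit:
apply_moves(plan="-.6 0 1 0 0 0 0;-.6 0 1 0 0 0 0;-.6 0 1 0 0 0 0;-.6 0 0 0 0 0 0;0 0 0 0 0 0 0;0 0 0 0 0 0 0")

```text
time: 15.15
eef_pos: [0.4815, 0.0935, 0.1873]
tcp_rot: [[0.986, 0.17, -0.001], [0.17, -0.986, -0.0], [-0.001, -0.0, -1.0]]
ft_force: [0.3, -0.2, 0.4]
grip_width: 0.0004
grasp_force: 0.0
```

Run:
```python
from h import *
s=env.read_state();print(s['eef_pos'],s['time'])
th=.1695;R=np.array([[np.cos(th),-np.sin(th)],[np.sin(th),np.cos(th)]]);o=np.array([.5668,.0054])
im=eyes.read_camera('wrist').copy()
for p in [(-36,19,40),(-6,19,40),(-36,-26,40),(-6,-26,40),(13,22,82)]:
    q=wproj(np.r_[o+R@(np.array(p[:2])/1000),p[2]/1000],s);print(q);cv2.circle(im,tuple(int(round(v)) for v in q),1,(255,0,255),-1)
save('w5.png',cv2.resize(im[0:200,280:480],None,fx=3,fy=3,interpolation=cv2.INTER_CUBIC))
```

```text
[0.48154393 0.09351729 0.18732167] 15.15
[409.12088119 150.52029927]
[411.34494294 116.97450929]
[458.13406326 150.54669138]
[461.54707888 117.00074213]
[423.84632504  92.38762086]
```

View pics/w5.png

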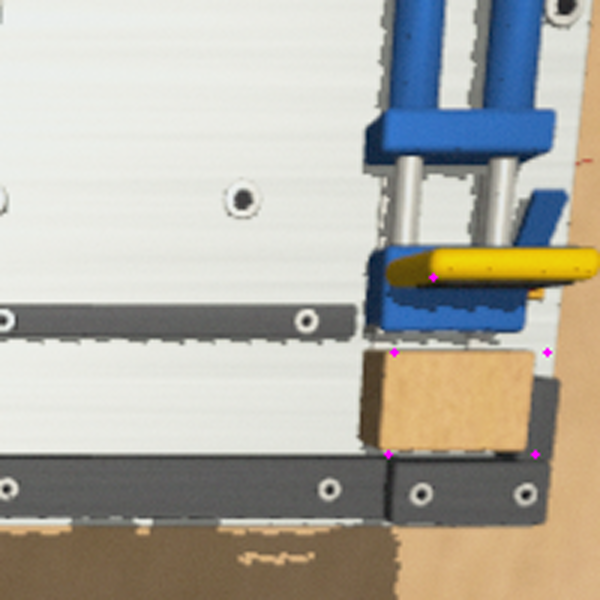

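Run:
```python
from h import *
s=env.read_state()
th=.1695;R=np.array([[np.cos(th),-np.sin(th)],[np.sin(th),np.cos(th)]]);o=np.array([.5668,.0054])
f=lambda q,z:1000*R.T@(watz((280+q[0]/3-.33,q[1]/3-.33),z,s)[:2]-o)
for n,q,z in [('plate NR corner? stop outer',(560,378),.032),('jaw end rail outer corner',(546,522),.032),('blk TL',(385,350),.04),('blk BL',(379,448),.04),('blk TR',(535,350),.04),('blk BR',(526,450),.04),('blk foot left',(361,445),.01),('rail end',(357,305),.022),('fixedjaw seam',(389,458),.032),('stop inner top',(535,378),.032),('mjaw left',(368,330),.036)]: print(n,f(q,z))
```

```text
plate NR corner? stop outer [-13.66457596 -34.64821243]
jaw end rail outer corner [-58.70927219 -35.03497026]
blk TL [-5.15288677 21.92364411]
blk BL [-34.31456151  21.84700462]
blk TR [ -5.13577098 -22.86190632]
blk BR [-34.90551476 -23.13898223]
blk foot left [-36.61240926  20.16554472]
rail end [ 8.25030572 26.91316428]
fixedjaw seam [-38.32414844  16.43080208]
stop inner top [-13.6675838  -26.94138594]
mjaw left [ 0.64247579 26.38934608]
```

Emit:
apply_moves(plan=".13 -.77 0 0 0 0 0;.13 -.77 0 0 0 0 0;.13 -.77 0 0 0 0 0;.13 -.77 0 0 0 0 0;.13 -.77 0 0 0 0 0;.13 -.77 0 0 0 0 0;.13 -.77 0 0 0 0 0;.13 -.77 0 0 0 0 0;0 0 0 0 0 0 0;0 0 0 0 0 0 0")

```text
time: 16.2
eef_pos: [0.5026, -0.0299, 0.1875]
tcp_rot: [[0.986, 0.169, -0.001], [0.169, -0.986, 0.0], [-0.001, -0.0, -1.0]]
ft_force: [-0.4, 0.1, -0.0]
grip_width: 0.0003
grasp_force: 0.0
```

Run:
```python
from h import *
s=env.read_state();print(s['eef_pos'],s['time'])
th=.1695;R=np.array([[np.cos(th),-np.sin(th)],[np.sin(th),np.cos(th)]]);o=np.array([.5668,.0054])
im=eyes.read_camera('wrist').copy()
for p in [(-36,19,40),(-36,-26,40),(-21,-26,40)]: print(wproj(np.r_[o+R@(np.array(p[:2])/1000),p[2]/1000],s))
save('w6.png',cv2.resize(im[70:190,220:380],None,fx=5,fy=5,interpolation=cv2.INTER_CUBIC))
```

```text
[ 0.50258862 -0.02994963  0.18750647] 16.2
[272.76638968 150.40288475]
[321.74269362 150.37979051]
[321.77696254 133.81577515]
```

View pics/w6.png

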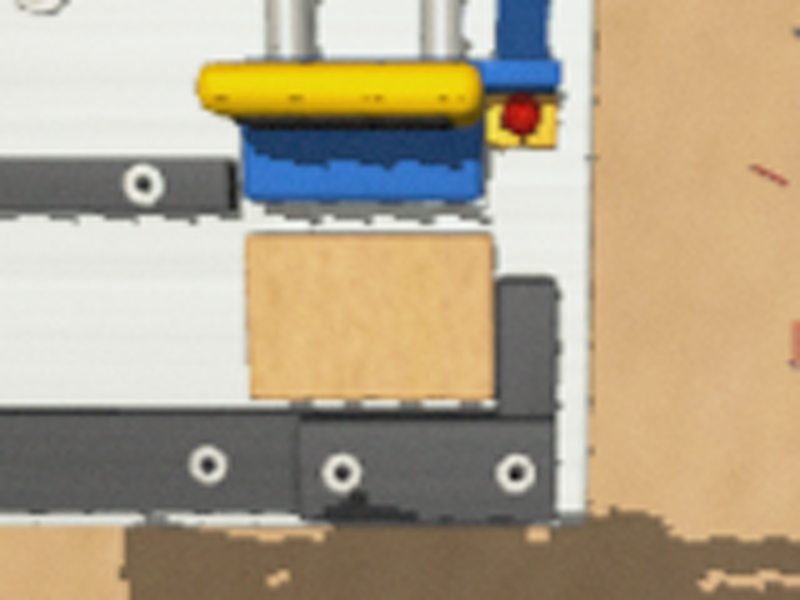

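The close view shows the block's end (x≈493) against the stop face (x≈498), less than 1 mm apart. It lies flat, the pin is up at (522,115) and the jaw is latched, so I'm handing in.

```bash
python3 -c "
from plant import env
print(env.job_done())"
```

```text
the job is handed in; nothing more can be done
None
```

The job is handed in, with no pass or fail returned; in the last picture the jaw was latched half open on the raised pin and the block lay flat within about 1 mm of the end stop.

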